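# Stand up the fallen reactor-stand leg

## Robot

A 6-joint arm with a two-finger parallel gripper is mounted at the origin on the work surface. World frame = base frame: x ahead of the robot, y to its left, z up, the work surface at z = 0. Lengths are in m, angles in rad, forces in N, time in s.
With the tool pointing down it reaches from about 0.25 to 0.725 m from the base axis. Payload 4 kg.
Tool frame: the origin (TCP) lies midway between the tips of the shut fingers; the grasp point (between the pads) lies 19 mm behind it (bot.grip_point_offset is the distance from the TCP to the grasp point, in m); z points along the fingers, y is the line along which they close (so a half turn about z gives the same grasp; the last joint's range is limited). The gripper opens to 85 mm and grips with 20 to 120 N. Pads are 22 mm wide; open, the fingers measure 114 mm over their backs; the gripper's body (76 mm by 85 mm) begins 54 mm behind the grasp point. The pads swing forward as they close: fully open they stand 13 mm farther back than shut.
Start: joints at [1.317, 0.241, 0.005, 1.335, 0, 1.571], TCP at [0.126, 0.484, 0.231] pointing down, gripper open.
Joint ranges: [-2.72, 2.72], [-1.05, 1.87], [-1.09, 1.28], [-1.99, 2.15], [-1.42, 1.44], [-3.14, 3.14]. Speed limits (rad/s): [2.79, 2.79, 3.14, 3.14, 3.14, 3.14].

## Interface

Orientations are given as a unit quaternion [x, y, z, w].
In Python, from workcell import bot gives the robot as it stands.
- The arm moves only by the tool step_arm, never from a script. Its argument "targets" is text: rows parted by semicolons, each of 7 numbers parted by spaces: the opening, from -1 (shut) to 1 (fully open), so that 0 is half open, then the shift along the world's x, y, z normalised to -1 to 1, where 1 is 0.5 m, then the turn, a rotation vector about the world's x, y, z normalised to -1 to 1, where 1 is pi/4 rad. In form: gripper x y z wx wy wz; .... A call has 1 to 10 rows; each row is the pose to reach, as a shift and turn from the pose commanded when the call began; what a row does not reach only later rows make up. A row lasts 1/12 s, in which the tool goes at most 41.7 mm and 7.16 degrees, less where a joint would pass 70% of its speed; a pose out of reach is approached as far as the arm can. A call with a number of a shift or a turn outside -1 to 1 is refused whole. A call with a gripper value outside its range is refused whole. The fingers move at their own pace and stop on an object; the grip force is fixed at half the most. Time passes only in rows, so rows that repeat a pose let the fingers close. It gives the time, the measured TCP pose, the force, the opening and the grip force at its end, in the units of the state.
- bot.get_obs(): the state, without advancing time (a new reading comes with each control period).
- bot.camera(name): name is "scene" or "top" or "wrist"; returns the picture (420x560x3 uint8, red, green, blue); there is no depth.
- bot.camera_info(name): a dict with "vertical_fov" (degrees; the focal length in pixels is half the picture's height over the tangent of half this angle, whatever the lens; pixels are square), "cx", "cy" (the principal point, pixels), "D" ([k1, k2, p1, p2, k3] as OpenCV has them; the pictures are not rectified), "pose" (4x4, takes a point from camera to world coordinates). Camera axes: x right, y up, looking along -z (the intrinsics and any distortion apply to the point x, -y, -z); pixel columns grow to the right and rows downward; lengths in m; the calibration is good to about 2 mm. A picture is of the moment at which its call begins: read the wrist's pose just before it. camera_info takes no time and is no camera call; for the wrist camera it gives the pose at the moment of the call.
- bot.job_done(): hands the job in; it is judged then, once.
The state is a dict: "clock": time; "joint_pos": joint angles; "joint_vel": joint speeds; "tau": joint torques, N m; "eef_pos": TCP position; "tool_rot": TCP orientation; "ft_force": force on the tool from outside, world axes, zero at the start; "ft_torque": the same for the moment, N m; "grip_width": finger opening in m; "grasp_force": force on a finger pad.
Only numpy, scipy, OpenCV 4.12 (cv2) and the standard library are available. Lean on these libraries where they do the work, as an engineer would, in place of code of your own. Each camera call takes 0.05 s, during which the arm holds its last target. There are 200 camera calls.

## Task

Two stainless legs of the reactor stand have fallen over on the bench. Raise the longer one where it lies, tipping it up over the edge of its square foot plate with the foot kept down at the bench, and leave it standing upright on its foot, let go. Leave the shorter fallen leg lying where it is, and do not knock over the glass flask.

Things in the scene. Friction and masses are not known exactly. Their poses are not given: they have to be found in the camera images.
- leg: The longer fallen leg, 180 mm long overall, 0.5 kg: round steel tube 34 mm across on a square foot plate 70 x 70 x 8 mm. Origin: centre of the foot's underside (36 mm up while lying, 0 when standing); z runs along the tube from foot to free end, x and y square to the plate. It lies on one edge of the foot and the tube's free end: z dips 6 degrees below level, x points down.
- leg_mid (a point): Centre of the longer leg: on the tube's axis, 90 mm from the foot's underside and 90 mm from the free end; same axes as the leg. The tube is bare from 8 to 180 mm and can be gripped anywhere on it.
- short_mid (a point): Centre of the shorter fallen leg, to be left alone: same tube and foot plate but 110 mm long overall; the point is on its axis 55 mm from the foot's underside, z runs from foot to free end.
- flask_mid (a point): Glass conical flask standing on the bench beyond the legs, 126 mm tall, 84 mm across at the base and 40 mm at the lip; the point is on its axis half-way up, z up.
Things that resemble listed ones, but are neither listed nor needed, are in the scene too. Leave any blue look-alike of the leg alone.

How it is judged:
At the end, for the whole second after the job is handed in: The longer leg stands upright (within 10 degrees) and still on its foot plate on the bench, its foot within 150 mm of where it was; the shorter leg lies within 30 mm of where it was; the flask still stands (angle between leg's own z axis and vertical below 0.17 rad and height (world z) of leg below 0.01 m and distance of leg from where it was at the start of the episode below 0.15 m and linear speed of leg below 0.02 m/s and distance of short_mid from where it was at the start of the episode below 0.03 m and angle between flask_mid's own z axis and vertical below 0.3 rad); the robot touches nothing.
It fails at once if the longer leg's foot is lifted off the bench (centre of its underside more than 75 mm above the bench; simply pivoting takes it no higher than 37 mm) (height (world z) of leg above 0.075 m).
It fails at once if the shorter leg is moved by more than 30 mm (distance of short_mid from where it was at the start of the episode above 0.03 m).
It fails at once if the flask is knocked over (angle between flask_mid's own z axis and vertical above 0.5 rad).
It also fails if it takes over 38 s, if anything falls off the work surface, if the arm or the gripper's body presses on something with over 40 N, if the wrist force passes 120 N, or if a joint passes its speed limit or range.

## Working session

There is one attempt and no reset: what is moved stays moved. The work goes in short steps, Python scripts to look and compute and a tool call to move; the robot and the scene stay as the last step left them, time stands still between calls to the robot, and variables do not carry over. Pictures are saved under pics/ and viewed, at most 10 in all, crops included, and the job is handed in when it is done.

Besides the shell and the picture viewer there is one more tool, called after "Request:" as name(argument=value, ...) on one line, values as JSON. step_arm: Moves the arm, as the interface text tells. Scaled input: -1 to 1 covers 0.5 m each way for a shift and pi/4 rad each way for a turn. Its arguments: {"type":"object","properties":{"targets":{"type":"string"}},"required":["targets"]}

```bash
mkdir -p pics; cat > h.py <<'E'
import numpy as np, cv2
from workcell import bot
def snap(name,fn):
    im=bot.camera(name); cv2.imwrite('pics/'+fn,im[:,:,::-1]); return im
def K(i):
    f=210/np.tan(np.radians(i['vertical_fov']/2)); return np.array([[f,0,i['cx']],[0,f,i['cy']],[0,0,1.]])
def ray(i,uv):
    p=cv2.undistortPoints(np.array(uv,float).reshape(-1,1,2),K(i),np.array(i['D'])).reshape(-1,2)
    T=np.array(i['pose']); d=np.c_[p[:,0],-p[:,1],-np.ones(len(p))]@T[:3,:3].T
    return T[:3,3],d
def onz(i,uv,z):
    o,d=ray(i,uv); z=np.broadcast_to(z,len(d)); return o+d*((z-o[2])/d[:,2])[:,None]
def proj(i,P):
    T=np.array(i['pose']); q=(np.array(P,float)-T[:3,3])@T[:3,:3]; q=q*[1,-1,-1]
    return cv2.projectPoints(q,np.zeros(3),np.zeros(3),K(i),np.array(i['D']))[0].reshape(-1,2)
E
python3 - <<'E'
from h import *
for n in('top','scene'):
    snap(n,n+'1.png'); i=bot.camera_info(n); print(n,i['vertical_fov'],i['D'],np.round(i['pose'],3).tolist())
o=bot.get_obs(); print(o['eef_pos'],o['tool_rot'],o['grip_width'],o['clock'])
E
```

```text
top 42.929886070329786 [0.03202837 0.         0.         0.         0.        ] [[-0.018, 0.99, -0.143, 0.309], [-1.0, -0.02, -0.012, -0.121], [-0.014, 0.143, 0.99, 1.597], [0.0, 0.0, 0.0, 1.0]]
scene 45.396638371240684 [-0.14459056  0.          0.          0.          0.        ] [[-0.114, -0.52, 0.847, 1.599], [0.993, -0.082, 0.084, -0.009], [0.025, 0.85, 0.526, 0.739], [0.0, 0.0, 0.0, 1.0]]
[0.12540814 0.48342262 0.23049632] [ 1.26570323e-01  9.91957168e-01 -9.56702061e-04 -1.18638948e-04] 0.08569574610420394 0.1
```

View pics/top1.png

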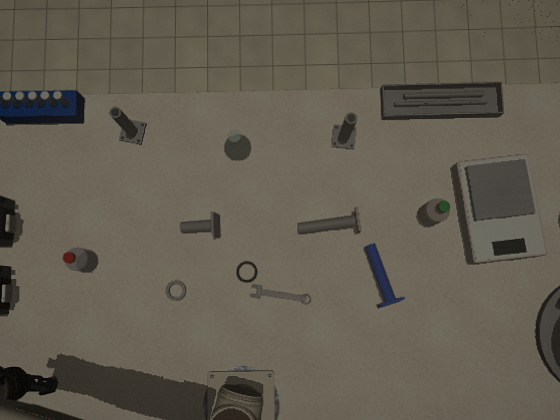

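View pics/scene1.png

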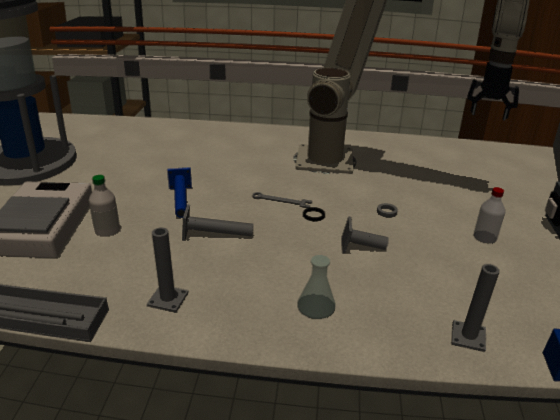

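The top view shows the longer leg with its free end near (298,228) and its foot near (358,220). The shorter leg spans about (180–220, 225), the flask is at (237,146) and the blue look-alike at (385,275). I'll enlarge the area round the longer leg.

```bash
python3 - <<'E'
from h import *
a=cv2.imread('pics/top1.png')[190:260,280:380]; b=cv2.imread('pics/scene1.png')[190:260,165:265]
f=lambda x:cv2.resize(cv2.convertScaleAbs(x,alpha=1.8),None,fx=8,fy=8,interpolation=cv2.INTER_CUBIC)[:560]
cv2.imwrite('pics/crop.png',cv2.resize(np.vstack([f(a)[100:400],f(b)[:300]]),(800,600)))
E
```

```text
(no output)
```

View pics/crop.png

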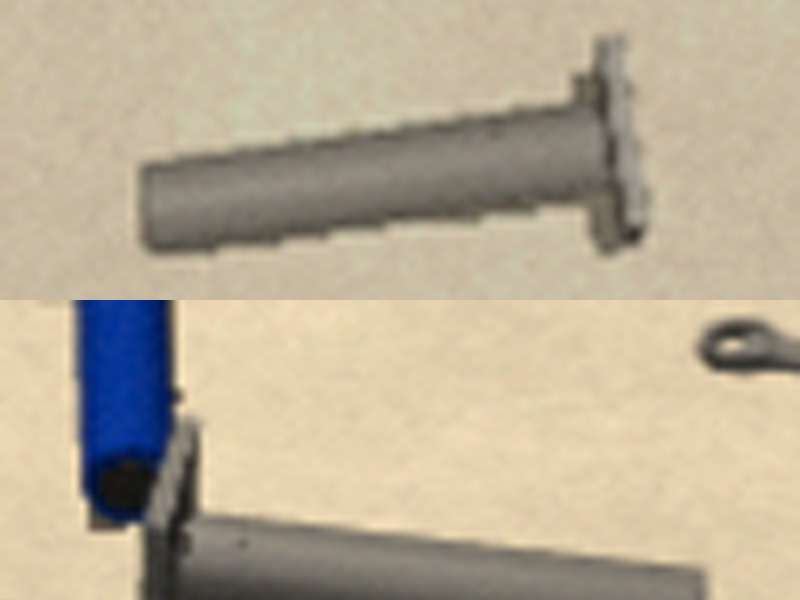

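```bash
python3 - <<'E'
from h import *
i=bot.camera_info('top')
P=onz(i,[(298.1,228.4),(355.6,221.5),(200,226)],[.019,.035,.03]); print(P.round(4))
E_=P[0];F=P[1];d=(E_-F)[:2];print('len',np.hypot(*d));d/=np.hypot(*d)
th=np.radians(6);z=np.r_[d*np.cos(th),-np.sin(th)]; z0=z
foot=np.r_[(E_[:2]-d*.180*np.cos(th)),.036]; lat=np.r_[-d[1],d[0],0]
up=np.cross(z,lat); up*=np.sign(up[2]); print('foot',foot,'z',z,'yaw',np.degrees(np.arctan2(d[1],d[0])))
s=bot.camera_info('scene')
pts=[foot+.18*z]+[foot+a*.035*lat+b*.035*up for a,b in((1,1),(-1,1),(1,-1),(-1,-1))]
print(proj(i,pts).round(1).tolist());print(proj(s,pts).round(1).tolist())
for n in('scene1','top1'):
    im=cv2.imread(f'pics/{n}.png');c=s if n[0]=='s' else i
    x0,y0=(165,190) if n[0]=='s' else (280,190)
    im=cv2.resize(im[y0:y0+70,x0:x0+100],None,fx=8,fy=8)
    im=cv2.convertScaleAbs(im,alpha=1.8)
    for p in proj(c,pts+[foot+k*.02*z+.017*up for k in range(1,10)]): cv2.circle(im,tuple(int(v) for v in (p-[x0,y0]+.5)*8),4,(0,0,255),-1)
    cv2.imwrite(f'pics/o_{n}.png',im)
a=cv2.imread('pics/o_scene1.png');b=cv2.imread('pics/o_top1.png');cv2.imwrite('pics/o.png',cv2.resize(np.vstack([a[50:500],b[100:430]]),(750,600)))
E
```

```text
[[ 0.5045 -0.1793  0.019 ]
 [ 0.5196 -0.3483  0.035 ]
 [ 0.5159  0.1113  0.03  ]]
len 0.16963593564689688
foot [ 0.52048372 -0.3576071   0.036     ] z [-0.08905131  0.99052696 -0.10452846] yaw 95.13724943736716
[[298.1, 228.5], [360.9, 231.6], [357.7, 207.7], [359.9, 234.1], [356.8, 211.1]]
[[251.0, 229.3], [185.8, 202.8], [181.0, 216.6], [184.9, 224.8], [180.2, 239.3]]
```

View pics/o.png

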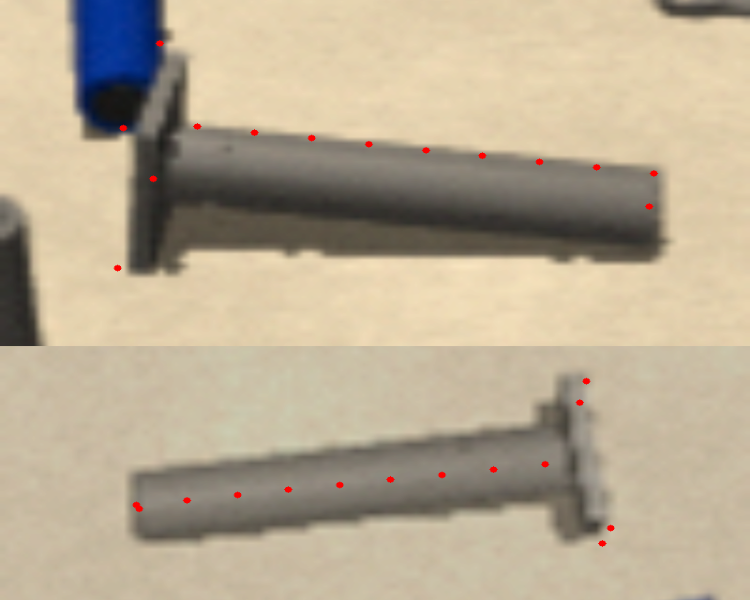

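The overlay agrees with the pictures to about 4 mm once the foot is shifted slightly in +y. That puts the foot at about (0.522, -0.353), with the tube pointing along yaw 95°. On the way I'll go through the raised final tool pose to check that it is in reach.

Request:
step_arm(targets="1 .036 -.074 0 0 0 -.08; 1 .072 -.148 0 0 0 -.16; 1 .108 -.222 0 0 0 -.24; 1 .144 -.296 0 0 0 -.32; 1 .18 -.37 0 0 0 -.4; 1 .216 -.444 0 0 0 -.48; 1 .252 -.518 0 0 0 -.56; 1 .288 -.592 0 0 0 -.64; 1 .324 -.666 0 0 0 -.71; 1 .36 -.74 0 0 0 -.78")

```text
clock: 0.93
eef_pos: [0.3056, 0.1121, 0.2313]
tool_rot: [0.421, 0.907, 0.0, 0.0]
ft_force: [2.0, 0.8, 0.1]
grip_width: 0.0854
grasp_force: 0.0
```

Request:
step_arm(targets="1 .036 -.074 0 0 0 -.08; 1 .072 -.148 0 0 0 -.16; 1 .108 -.222 0 0 0 -.24; 1 .144 -.296 0 0 0 -.32; 1 .18 -.37 0 0 0 -.4; 1 .216 -.444 0 0 0 -.48; 1 .252 -.518 0 0 0 -.56; 1 .288 -.592 0 0 0 -.64; 1 .324 -.666 0 0 0 -.71; 1 .36 -.74 0 0 0 -.78")

```text
clock: 1.77
eef_pos: [0.4856, -0.258, 0.2307]
tool_rot: [0.675, 0.738, -0.0, -0.001]
ft_force: [0.6, -0.2, 0.6]
grip_width: 0.0852
grasp_force: 0.0
```

Request:
step_arm(targets="1 .003 -.01 -.01 .14 .013 0; 1 .006 -.02 -.02 .28 .025 0; 1 .01 -.03 -.04 .42 .038 0; 1 .014 -.04 -.05 .56 .05 0; 1 .018 -.05 -.07 .7 .063 0; 1 .022 -.06 -.08 .84 .075 0; 1 .026 -.078 -.11 .98 .088 0; 1 .026 -.078 -.11 .98 .088 0")

```text
clock: 2.43
eef_pos: [0.4948, -0.2965, 0.1538]
tool_rot: [0.625, 0.676, 0.256, -0.295]
ft_force: [-0.0, -0.0, -14.4]
grip_width: 0.0854
grasp_force: 0.0
```

Request:
step_arm(targets="1 0 0 0 .13 .012 0; 1 0 0 0 .26 .023 0; 1 0 0 0 .26 .023 0")

```text
clock: 2.68
eef_pos: [0.4851, -0.2771, 0.1571]
tool_rot: [0.601, 0.649, 0.317, -0.34]
ft_force: [0.3, -0.9, -1.8]
grip_width: 0.0854
grasp_force: 0.0
```

```bash
python3 - <<'E'
from h import *
from scipy.spatial.transform import Rotation as R
o=bot.get_obs(); print(o['eef_pos'],o['joint_pos'],R.from_quat(o['tool_rot']).as_matrix().round(3).tolist())
E
```

```text
[ 0.48506207 -0.27712043  0.15705074] [-0.80771273  1.03626798  0.7696636   2.14655395  0.55150829  0.43437626] [[-0.045, 0.997, -0.061], [0.565, 0.075, 0.821], [0.824, 0.002, -0.567]]
```

Request:
step_arm(targets="1 0 .01 0 0 0 -.11; 1 0 .02 0 0 0 -.22; 1 0 .03 0 0 0 -.33; 1 0 .04 0 0 0 -.44; 1 0 .04 0 0 0 -.44; 1 0 .04 0 0 0 -.44")

```text
clock: 3.18
eef_pos: [0.4875, -0.2576, 0.1673]
tool_rot: [0.704, 0.542, 0.369, -0.273]
ft_force: [0.2, -1.0, -0.7]
grip_width: 0.0855
grasp_force: 0.0
```

```bash
python3 - <<'E'
from h import *
from scipy.spatial.transform import Rotation as R
o=bot.get_obs(); print(o['eef_pos'],o['joint_pos'],R.from_quat(o['tool_rot']).as_matrix().round(3).tolist())
E
```

```text
[ 0.48746287 -0.2575714   0.16725822] [-0.86832163  0.80319339  0.35998484  1.79284816  0.74441917  0.69333247] [[0.14, 0.964, 0.224], [0.562, -0.264, 0.784], [0.815, 0.015, -0.579]]
```

```bash
cat >> h.py <<'E'
from scipy.spatial.transform import Rotation as R
def tool(yaw,tilt):
    # tool y along leg's lateral, tilted about it (deg); yaw = angle of leg heading d
    a=np.radians(yaw); lat=np.array([np.sin(a),-np.cos(a),0]); z=np.array([0,0,-1.])
    M=np.c_[np.cross(lat,z),lat,z]
    return R.from_rotvec(np.radians(tilt)*lat)*R.from_matrix(M)
def delta(p,r):
    o=bot.get_obs(); q=r*R.from_quat(o['tool_rot']).inv()
    return ((np.array(p)-o['eef_pos'])/.5).round(4),(q.as_rotvec()/(np.pi/4)).round(4)
E
python3 - <<'E'
from h import *
r=tool(95.1,-40); print(r.as_matrix().round(3).tolist()); print(delta([.507,-.188,.10],r))
E
```

```text
[[-0.068, 0.996, 0.057], [0.763, 0.089, -0.64], [-0.643, 0.0, -0.766]]
(array([ 0.0391,  0.1391, -0.1345]), array([-2.1014,  0.2026,  0.3286]))
```

Request:
step_arm(targets="1 .003 .01 0 -.14 .0135 .022; 1 .006 .02 0 -.28 .027 .044; 1 .009 .03 0 -.42 .0405 .066; 1 .012 .04 0 -.56 .054 .088; 1 .013 .046 0 -.7005 .0675 .1095")

```text
clock: 3.6
eef_pos: [0.497, -0.2361, 0.1668]
tool_rot: [0.738, 0.644, 0.177, -0.098]
ft_force: [-0.2, 1.0, -1.4]
grip_width: 0.0853
grasp_force: 0.0
```

Request:
step_arm(targets="1 .003 .01 0 -.14 .0135 .022; 1 .006 .02 0 -.28 .027 .044; 1 .009 .03 0 -.42 .0405 .066; 1 .012 .04 0 -.56 .054 .088; 1 .013 .046 0 -.7005 .0675 .1095")

```text
clock: 4.02
eef_pos: [0.5042, -0.2119, 0.1681]
tool_rot: [0.714, 0.695, -0.027, 0.083]
ft_force: [0.0, 1.0, 0.4]
grip_width: 0.0852
grasp_force: 0.0
```

Request:
step_arm(targets="1 .003 .01 -.03 -.14 .0135 .022; 1 .006 .02 -.05 -.28 .027 .044; 1 .009 .03 -.08 -.42 .0405 .066; 1 .012 .04 -.11 -.56 .054 .088; 1 .013 .046 -.134 -.7005 .0675 .1095; 1 .013 .046 -.134 -.7005 .0675 .1095; 1 .013 .046 -.134 -.7005 .0675 .1095")

```text
clock: 4.6
eef_pos: [0.5091, -0.1868, 0.0968]
tool_rot: [0.634, 0.694, -0.229, 0.251]
ft_force: [-0.0, -0.6, 0.5]
grip_width: 0.0856
grasp_force: 0.0
```

```bash
python3 - <<'E'
from h import *
i=bot.camera_info('wrist'); im=snap('wrist','w1.png'); o=bot.get_obs(); print(o['eef_pos'],o['joint_pos'])
r=tool(95.1,-40); print(delta([.512,-.239,.0107],r))
foot=np.array([.522,-.353,.036]);z=np.array([-.089,.9905,-.1045]);lat=np.array([.996,.0895,0]);up=np.cross(lat,z)
pts=[foot+k*.02*z+.017*a*lat for k in range(1,10) for a in(-1,1)]+[foot+a*.035*lat+b*.035*up for a in(-1,1) for b in(-1,1)]
im=im[:,:,::-1].copy()
for p in proj(i,pts): cv2.circle(im,tuple(int(v) for v in p),2,(0,0,255),-1)
cv2.imwrite('pics/w1o.png',im)
E
```

```text
[ 0.509709   -0.18799159  0.09810752] [ 0.01102953  0.40367397 -0.3495903   0.74930628 -0.69176508  1.47053587]
(array([ 0.0046, -0.102 , -0.1748]), array([-0.005 ,  0.0048,  0.001 ]))
```

View pics/w1o.png

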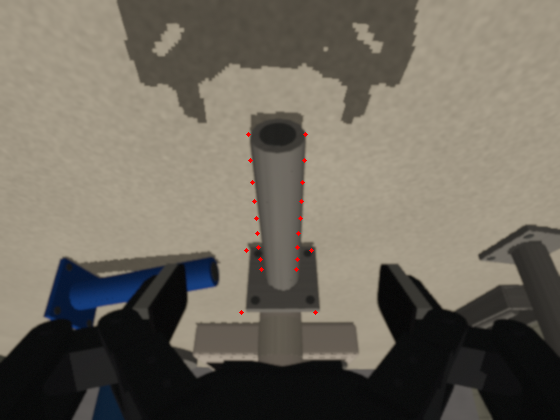

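The wrist view shows the tube's free end at (278,135) and the foot plate centred at (283,277). The fingers straddle the tube, about 2 mm off laterally and 1° off in yaw. I'll descend along the tool axis and close.

Request:
step_arm(targets="1 .002 -.02 -.035 0 0 .01; 1 .004 -.04 -.07 0 0 .02; 1 .006 -.06 -.105 0 0 .03; 1 .008 -.08 -.14 0 0 .03; 1 .009 -.1 -.165 0 0 .03; 1 .009 -.102 -.175 0 0 .03; 1 .009 -.102 -.175 0 0 .03")

```text
clock: 5.23
eef_pos: [0.5124, -0.2417, 0.0102]
tool_rot: [0.629, 0.699, -0.226, 0.254]
ft_force: [-0.2, -0.2, 0.2]
grip_width: 0.0854
grasp_force: 0.0
```

Request:
step_arm(targets="-1 0 0 0 0 0 0; -1 0 0 0 0 0 0; -1 0 0 0 0 0 0; -1 0 0 0 0 0 0; -1 0 0 0 0 0 0; -1 0 0 0 0 0 0; -1 0 0 0 0 0 0; -1 0 0 0 0 0 0")

```text
clock: 5.9
eef_pos: [0.5128, -0.2395, 0.0103]
tool_rot: [0.628, 0.7, -0.226, 0.255]
ft_force: [0.4, 4.4, 5.4]
grip_width: 0.0324
grasp_force: 59.3
```

```bash
cat > traj.py <<'E'
from h import *
tcp0=np.array([.5128,-.2395,.0103]); r0=R.from_quat([.628,.7,-.226,.255])
yw=np.radians(96.4); d=np.array([np.cos(yw),np.sin(yw),0]); lat=np.array([d[1],-d[0],0]); th=np.radians(6)
z0=d*np.cos(th)-np.array([0,0,np.sin(th)]); up=np.cross(lat,z0)
foot0=np.array([.5255,-.353,.036]); e0=foot0-.035*up
# end: foot centre at goal
def pose(phi,f,lift):
    Q=R.from_rotvec([0,0,np.radians(-20*f)])*R.from_rotvec(lat*np.radians(phi))
    goalfoot=np.array([.49,-.285,0]); Qe=R.from_rotvec([0,0,np.radians(-20)])*R.from_rotvec(lat*np.radians(96))
    eE=goalfoot-Qe.apply(.035*up); e=e0+f*(eE-e0); e[2]=lift+.0012*(phi<50)
    foot=e+Q.apply(.035*up); return foot+Q.apply(tcp0-foot0),Q*r0,foot
def seg(a,b,n,fa,fb,la,lb):
    pa,qa,_=pose(a,fa,la)
    for k in range(1,n+1):
        t=k/n; p,q,f=pose(a+t*(b-a),fa+t*(fb-fa),la+t*(lb-la))
        print('-1',*((p-pa)/.5).round(4),*((q*qa.inv()).as_rotvec()/(np.pi/4)).round(4),' z',q.as_matrix()[:,2].round(2),p.round(3))
E
python3 - <<'E'
from traj import *
seg(0,32,7,0,0,0,.004); print(); seg(32,64,7,0,.5,.004,.005);print(); seg(64,96,7,.5,1,.005,.005)
E
```

```text
-1 0.0002 -0.0022 0.0199 0.101 0.0113 -0.0  z [ 0.07 -0.57 -0.82] [ 0.513 -0.241  0.02 ]
-1 0.0007 -0.0059 0.0395 0.2019 0.0226 0.0  z [ 0.06 -0.51 -0.86] [ 0.513 -0.242  0.03 ]
-1 0.0012 -0.011 0.0588 0.3029 0.034 -0.0  z [ 0.05 -0.44 -0.9 ] [ 0.513 -0.245  0.04 ]
-1 0.002 -0.0175 0.0776 0.4038 0.0453 0.0  z [ 0.04 -0.36 -0.93] [ 0.514 -0.248  0.049]
-1 0.0029 -0.0254 0.0959 0.5048 0.0566 0.0  z [ 0.03 -0.29 -0.96] [ 0.514 -0.252  0.058]
-1 0.0039 -0.0347 0.1134 0.6057 0.0679 0.0  z [ 0.03 -0.21 -0.98] [ 0.515 -0.257  0.067]
-1 0.0051 -0.0452 0.1302 0.7067 0.0793 0.0  z [ 0.02 -0.14 -0.99] [ 0.515 -0.262  0.075]

-1 0.0018 0.0038 0.015 0.1011 0.0101 -0.0317  z [ 0.01 -0.06 -1.  ] [ 0.516 -0.26   0.083]
-1 0.0031 0.0063 0.029 0.2024 0.0176 -0.0634  z [ 0.    0.02 -1.  ] [ 0.517 -0.259  0.09 ]
-1 0.0038 0.0077 0.042 0.304 0.0226 -0.0948  z [-0.    0.1  -0.99] [ 0.517 -0.258  0.096]
-1 0.0038 0.0079 0.0513 0.4057 0.0251 -0.1259  z [-0.    0.18 -0.98] [ 0.517 -0.258  0.101]
-1 0.003 0.0072 0.0619 0.5076 0.0251 -0.1566  z [ 0.01  0.26 -0.97] [ 0.517 -0.259  0.106]
-1 0.0014 0.0056 0.0712 0.6097 0.0225 -0.1868  z [ 0.01  0.34 -0.94] [ 0.516 -0.259  0.111]
-1 -0.001 0.0034 0.0791 0.7118 0.0174 -0.2164  z [ 0.03  0.41 -0.91] [ 0.515 -0.26   0.115]

-1 -0.0034 -0.0028 0.0062 0.1013 -0.0076 -0.0317  z [ 0.04  0.48 -0.88] [ 0.513 -0.262  0.118]
-1 -0.0076 -0.006 0.011 0.2024 -0.0178 -0.0634  z [ 0.06  0.55 -0.84] [ 0.511 -0.263  0.12 ]
-1 -0.0129 -0.0095 0.0143 0.3033 -0.0305 -0.0948  z [ 0.09  0.61 -0.79] [ 0.508 -0.265  0.122]
-1 -0.0191 -0.013 0.0162 0.4039 -0.0457 -0.1259  z [ 0.11  0.67 -0.74] [ 0.505 -0.267  0.123]
-1 -0.0262 -0.0165 0.0165 0.5043 -0.0635 -0.1566  z [ 0.14  0.72 -0.68] [ 0.502 -0.269  0.123]
-1 -0.0343 -0.0198 0.0153 0.6043 -0.0837 -0.1868  z [ 0.17  0.77 -0.62] [ 0.498 -0.27   0.123]
-1 -0.0432 -0.0227 0.0127 0.704 -0.1065 -0.2164  z [ 0.2   0.81 -0.56] [ 0.493 -0.272  0.121]
```

Request:
step_arm(targets="-1 0 -.002 .02 .101 .0113 0; -1 .0007 -.006 .0395 .202 .0226 0; -1 .0012 -.011 .059 .303 .034 0; -1 .002 -.0175 .0776 .404 .0453 0; -1 .003 -.0254 .096 .505 .0566 0; -1 .004 -.0347 .1134 .606 .068 0; -1 .005 -.045 .13 .707 .079 0; -1 .005 -.045 .13 .707 .079 0")

```text
clock: 6.57
eef_pos: [0.5149, -0.2657, 0.0755]
tool_rot: [0.668, 0.741, -0.044, 0.051]
ft_force: [0.5, -0.9, -5.8]
grip_width: 0.0323
grasp_force: 60.2
```

```bash
python3 - <<'E'
from h import *
a=snap('scene','s2.png')[120:280,130:330,::-1]; cv2.imwrite('pics/s2c.png',cv2.resize(cv2.convertScaleAbs(a,alpha=1.7),(750,600)))
E
```

```text
(no output)
```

View pics/s2c.png

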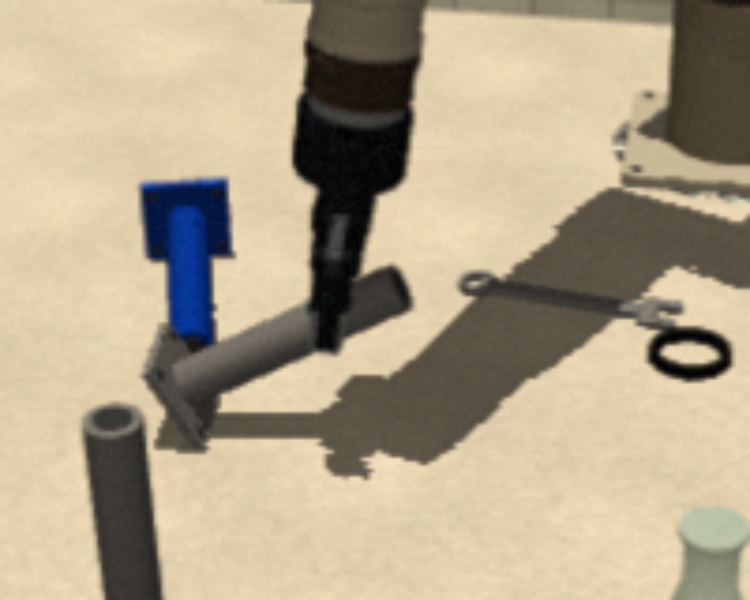

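The leg is tilted up about 26° and held firmly. Its foot edge, near (195,440) in the crop, is just at the bench. I'll carry on with the second part.

Request:
step_arm(targets="-1 .002 .004 .015 .101 .01 -.032; -1 .003 .006 .029 .2024 .0176 -.063; -1 .004 .008 .042 .304 .0226 -.095; -1 .004 .008 .052 .406 .025 -.126; -1 .003 .007 .062 .508 .025 -.157; -1 .0014 .0056 .071 .61 .0225 -.187; -1 -.001 .0034 .079 .712 .0174 -.216; -1 -.001 .0034 .079 .712 .0174 -.216")

```text
clock: 7.28
eef_pos: [0.5132, -0.2606, 0.1122]
tool_rot: [0.714, 0.667, 0.154, -0.146]
ft_force: [0.5, 3.0, 0.5]
grip_width: 0.0321
grasp_force: 61.3
```

Request:
step_arm(targets="-1 -.003 -.003 .006 .101 -.0076 -.032; -1 -.0076 -.006 .011 .2024 -.0178 -.063; -1 -.013 -.0095 .0143 .303 -.03 -.095; -1 -.019 -.013 .016 .404 -.0457 -.126; -1 -.026 -.0165 .0165 .504 -.0635 -.157; -1 -.034 -.02 .0153 .604 -.084 -.187; -1 -.043 -.023 .013 .704 -.1065 -.216; -1 -.043 -.023 .013 .704 -.1065 -.216; -1 -.043 -.023 .013 .704 -.1065 -.216")

```text
clock: 8.03
eef_pos: [0.4914, -0.271, 0.1177]
tool_rot: [0.694, 0.545, 0.368, -0.293]
ft_force: [-0.0, 0.5, -7.1]
grip_width: 0.0324
grasp_force: 61.5
```

```bash
python3 - <<'E'
from traj import *
o=bot.get_obs(); q=R.from_quat(o['tool_rot']); print(o['eef_pos'],o['joint_pos'],o['ft_force'])
M=q*r0.inv(); print('leg z',M.apply(z0),'foot',o['eef_pos']+M.apply(foot0-tcp0))
a=snap('scene','s3.png')[90:290,150:400,::-1]; cv2.imwrite('pics/s3c.png',cv2.resize(cv2.convertScaleAbs(a,alpha=1.7),(750,600)))
E
```

```text
[ 0.4913981  -0.27103195  0.11773853] [-0.8723353   0.91985423  0.4302997   1.80857033  0.72845112  0.64913664] [-0.01195749  0.53094782 -7.06284387]
leg z [ 3.51287106e-03 -8.61270408e-05  9.99993826e-01] foot [ 0.48782634 -0.28427075  0.00148017]
```

View pics/s3c.png

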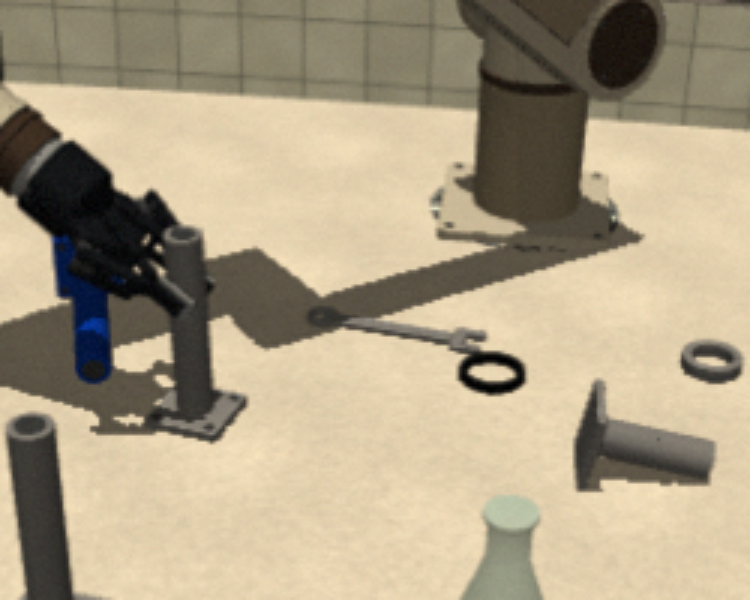

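The leg is upright, with its foot near (200,412) in the crop and slightly off the bench, since its weight is still on the wrist. I'll lower it to contact.

Request:
step_arm(targets="-1 0 0 -.003 0 0 0; -1 0 0 -.005 0 0 0; -1 0 0 -.005 0 0 0; -1 0 0 -.005 0 0 0")

```text
clock: 8.42
eef_pos: [0.4923, -0.2718, 0.1176]
tool_rot: [0.694, 0.545, 0.369, -0.292]
ft_force: [-0.2, -0.2, -6.4]
grip_width: 0.0325
grasp_force: 61.6
```

Request:
step_arm(targets="-1 0 0 -.003 0 0 0; -1 0 0 -.005 0 0 0; -1 0 0 -.005 0 0 0; -1 0 0 -.005 0 0 0")

```text
clock: 8.75
eef_pos: [0.4925, -0.2717, 0.1174]
tool_rot: [0.694, 0.544, 0.371, -0.292]
ft_force: [-3.6, 1.9, 5.7]
grip_width: 0.0326
grasp_force: 61.7
```

Contact: the vertical force changed by about 12 N. I'll open, then back off along the tool axis.

Request:
step_arm(targets="-.2 0 0 0 0 0 0; .2 0 0 0 0 0 0; .6 0 0 0 0 0 0; 1 0 0 0 0 0 0; 1 0 0 0 0 0 0; 1 0 0 0 0 0 0; 1 0 0 0 0 0 0; 1 0 0 0 0 0 0")

```text
clock: 9.42
eef_pos: [0.4923, -0.2723, 0.1152]
tool_rot: [0.694, 0.544, 0.37, -0.292]
ft_force: [0.2, 0.3, 0.1]
grip_width: 0.0855
grasp_force: 0.0
```

Request:
step_arm(targets="1 -.007 -.028 .02 0 0 0; 1 -.014 -.056 .04 0 0 0; 1 -.021 -.084 .06 0 0 0; 1 -.028 -.112 .08 0 0 0; 1 -.035 -.14 .1 0 0 0; 1 -.042 -.168 .12 0 0 0; 1 -.05 -.2 .145 0 0 0; 1 -.05 -.2 .145 0 0 0")

```text
clock: 10.08
eef_pos: [0.4653, -0.3704, 0.1854]
tool_rot: [0.697, 0.544, 0.37, -0.285]
ft_force: [1.7, -0.3, 0.5]
grip_width: 0.0856
grasp_force: 0.0
```

```bash
python3 - <<'E'
from h import *
o=bot.get_obs(); print(o['eef_pos'],o['ft_force'],o['clock'])
a=snap('scene','s4.png')[90:330,130:430,::-1]; cv2.imwrite('pics/s4c.png',cv2.resize(cv2.convertScaleAbs(a,alpha=1.7),(750,600)))
E
```

```text
[ 0.46530349 -0.37042832  0.18538614] [ 1.7426617  -0.32162106  0.48968459] 10.0833
```

View pics/s4c.png

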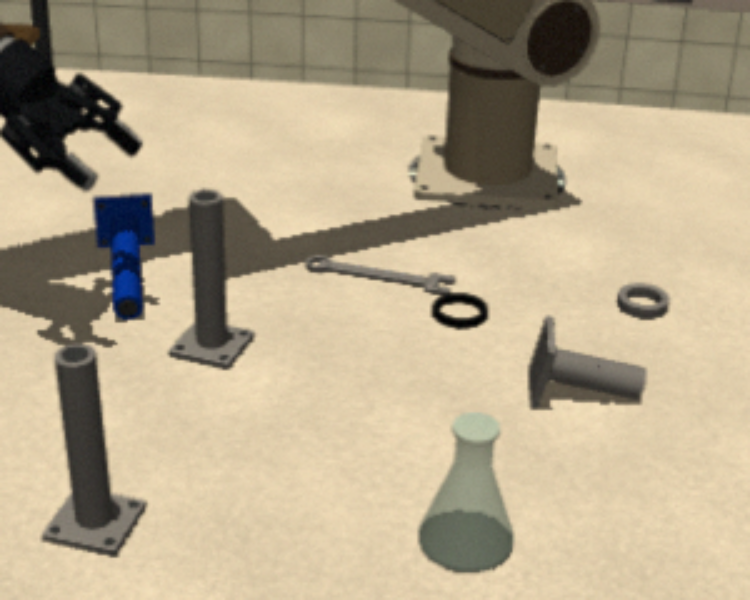

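The long leg stands flat on its foot at (211,345) in the crop, with the gripper clear of it. The short leg and the flask look undisturbed, so I'm handing it in.

```bash
python3 -c "
from workcell import bot
print(bot.job_done())"
```

```text
the job is handed in; nothing more can be done
None
```

The longer leg stands upright on its foot, let go, about 77 mm from where its foot lay; the shorter leg and the flask look undisturbed, and the job was handed in at about 10 s with no verdict returned.

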